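Slide a demand valve under the sprung hold-down flap of a wash tray

ROBOT

A 6-joint arm with a two-finger parallel gripper is mounted at the origin on the work surface. World frame = base frame: x ahead of the robot, y to its left, z up, the work surface at z = 0. Lengths are in mm, angles in rad, forces in N, time in s.
With the tool pointing down it reaches from about 275 to 750 mm from the base axis. Payload 10.2 kg.
Tool frame: the origin (TCP) lies where the fingers leave the gripper's body, on its centre line; the fingertips stand 73 mm ahead of it and the grasp point (between the pads) lies 54 mm ahead of it; z points along the fingers, y is the line along which they close (so a half turn about z gives the same grasp; the last joint's range is limited). The gripper opens to 85 mm and grips with 20 to 120 N. Pads are 22 mm wide; open, the fingers measure 114 mm over their backs; the gripper's body (76 mm by 85 mm) begins 54 mm behind the grasp point. The pads swing forward as they close: fully open they stand 13 mm farther back than shut.
Start: joints at [-1.464, 0.313, 1.498, -0, 1.331, -0.223], TCP at [170.011, -496.717, 303.894] pointing down, gripper open.
Joint ranges: [-2.94, 2.94], [-0.97, 2.17], [0.19, 2.56], [-1.23, 4.37], [0.02, 3.11], [-2.88, 2.88]. Speed limits (rad/s): [2.39, 2.39, 3.01, 3.14, 3.14, 3.14].

INTERFACE

Orientations are given as a unit quaternion [w, x, y, z].
In Python, from rig import ctrl gives the robot as it stands.
- The arm moves only by the shell command python3 -m creep 'ROWS' [OPENING] [FORCE]. ROWS is JSON, a list that holds one entry, the list of rows, each a list of 6 numbers: the shift along the world's x, y, z in units of 25 mm (1.0 is 25 mm), then the turn, a rotation vector about the world's x, y, z in units of 5 degrees (1.0 is 5 degrees). In form: [[[x, y, z, ax, ay, az], ...]]. A call has 1 to 20 rows; each row is the pose to reach, as a shift and turn from the pose commanded when the call began; what a row does not reach only later rows make up. A row lasts 1/12 s, in which the tool goes at most 41.7 mm and 7.16 degrees, less where a joint would pass 70% of its speed; a pose out of reach is approached as far as the arm can. A call with a gripper value outside its range is refused whole. OPENING is the finger opening in mm, from 0 to 85.4, set as the call begins (- or left out, the last holds). The fingers move at their own pace and stop on an object; FORCE is the grip in N (left out, the last holds). Time passes only in rows, so rows that repeat a pose let the fingers close. It gives the time, the measured TCP pose, the force, the opening and the grip force at its end, in the units of the state.
- ctrl.sense(): the state, without advancing time (a new reading comes with each control period).
- ctrl.capture(name): name is "scene" or "top" or "wrist"; returns a dict with "image" (480x640x3 uint8, red, green, blue), "fx", "fy", "cx", "cy" (pixels), "k1" (the pictures are not rectified: a ray, as slopes to the right and down, at radius r is drawn at 1 + k1 r^2 times it, then the intrinsics apply), "R" (3x3) and "t" (3): a world point X has camera coordinates R X + t. Camera axes: x right, y down, z forward; pixel columns grow to the right and rows downward; lengths in mm; the calibration is good to about 2 mm. A picture is of the moment at which its call begins. There is no depth.
- ctrl.finish_job(): hands the job in; it is judged then, once.
The state is a dict: "time_s": time; "joints": joint angles; "dq": joint speeds; "tau": joint torques, N m; "eef_pos": TCP position; "ee_rot": TCP orientation; "force": force on the tool from outside, world axes, zero at the start; "wrist_torque": the same for the moment, N m; "grip_width": opening from 0.0 (shut) to 1.0 (fully open); "grip_force": force on a finger pad.
Only numpy, scipy, OpenCV 4.12 (cv2) and the standard library are available. Lean on these libraries where they do the work, as an engineer would, in place of code of your own. Each camera call takes 0.05 s, during which the arm holds its last target. There are 200 camera calls.

TASK

The round black demand valve stands on the near part of one of the two lanes of the wash tray, in front of that lane's spring-closed hold-down flap. With one fingertip press that lane's press bar down to hold the flap up, and with the other fingertip push the valve along the lane under the flap until it is fully home against the end stop, keeping the flap held up until it is there; then let the bar up so that the flap closes onto the valve. Only push the valve, do not lift or tip it, and leave the square block in the other lane, the other lane's flap and everything else where they are.

Things in the scene. Friction and masses are not known exactly. Their poses are not given: they have to be found in the camera images.
- tray: fixed stainless wash tray 315 (x) x 300 (y) mm; origin centre of underside, floor 20 mm above it; +x = loading direction, +y left of it. Mesh sides and back 45 mm high, near (-x) end open. Two equal lanes along x, centres y = +34 (lane l) and -108 mm (lane r), 58 mm wide between rails 22 mm high (x -140 to +82 mm), end stop at x = +79 mm, 14 mm high
- seat_l (a point): home point in lane l, on the tray floor: the centre of the valve's underside is here when it is fully home against the end stop (tray x = +53, y = +34, z = 20 mm). The valve then still stands 8 mm out of the near edge of the flap, so the pushing finger need not go under the flap
- seat_r (a point): the same in lane r (tray x = +53, y = -108, z = 20 mm)
- flap_l (a joint): angle of lane l's hold-down flap: 0 closed, above 0.27 clear of the valve, 0.62 fully up (stop); about 0.23 when resting on a seated valve. A sheet over the lane from tray x +35 to +77 mm, sloping down from a rod along x that lies 40 mm to the +y side of the lane's centre and 42 mm above the floor (its end lugs reach 48 mm). Free edge 20 mm above the floor when closed. Closed, it bars the valve's way
- flap_r (a joint): the same for the hold-down flap of lane r
- bar_l (a point): middle of the top face of lane l's press bar, in one piece with the flap, beyond its rod: smooth strip, tray x -120 to +77 mm, 66 to 104 mm to the +y side of the lane's centre, rising outward from 27 to 45 mm above the floor (level, 17 mm high, 56 to 98 mm from it at 0.47 rad; stop about 11 mm high). Fingertips about 16 mm above the floor, one on the bar, hold the flap up while the other meets the valve; a spring resists with 5 to 10 N. A finger can slide along it
- bar_r (a point): the same for the press bar of lane r
- valve: the demand valve: round black ribbed plastic body, 52 mm diameter, 34 mm high, about 0.16 kg, steel foot ring, three round grey marks on its flat top; origin at the centre of its underside; it stands upright on the floor of either lane l or lane r, in front of the flap
- block: bystander in the other lane: square aluminium block 44 x 44 x 20 mm with a brass port on top (32 mm high in all), about 0.2 kg; origin at the centre of its underside; not to be moved
- coupling: bystander in the rear of the tray behind the end stops: steel quick coupling, 22 mm diameter, 38 mm high
- collar: bystander in the rear of the tray: red plastic ring, 34 mm outside, 12 mm high
- cap: bystander in the rear of the tray: blue plastic plug, 30 mm diameter, 22 mm high
- rinse_aid: bystander on the table to the left: white bottle, 68 mm diameter, 190 mm high
- brush: bystander on the table to the right: cleaning brush lying flat
- cup: bystander on the table to the right: white cup, 76 mm wide, 70 mm high
- gauge: bystander on the table to the left: round dial gauge lying on its back, 64 mm diameter, 30 mm high
Things that resemble listed ones, but are neither listed nor needed, are in the scene too. Leave any blue or orange look-alike of the valve alone.

How it is judged (in metres and radians):
On the way, in this order (a step that is already met when the one before it is completed fails the run):
1. the flap of the valve's lane is held up by a finger pressing on its press bar (((y of valve in the frame of tray above -0.03 m and value of joint flap_l above 0.27 rad and contact force between the fingers and flap_l above 0.5 N) or (y of valve in the frame of tray below -0.03 m and value of joint flap_r above 0.27 rad and contact force between the fingers and flap_r above 0.5 N))), for 0.15 s.
2. the valve is home against the end stop while a finger still holds the flap up (((y of valve in the frame of tray above -0.03 m and value of joint flap_l above 0.27 rad and contact force between the fingers and flap_l above 0.5 N and horizontal distance between valve and seat_l below 0.007 m) or (y of valve in the frame of tray below -0.03 m and value of joint flap_r above 0.27 rad and contact force between the fingers and flap_r above 0.5 N and horizontal distance between valve and seat_r below 0.007 m))), for 0.15 s.
At the end, for the whole second after the job is handed in: The valve stands upright (0.06 rad) and still, its centre within 7 mm of its lane's home point; that lane's flap has closed onto it (below 0.26 rad, pressing over 0.5 N); the other flap is shut and the block has moved under 12 mm (((horizontal distance between valve and seat_l below 0.007 m and value of joint flap_l below 0.26 rad and contact force between flap_l and valve above 0.5 N and angle between valve's own z axis and vertical below 0.06 rad and linear speed of valve below 0.02 m/s and value of joint flap_r below 0.05 rad and not (distance of block from where it was at the start of the episode above 0.012 m)) or (horizontal distance between valve and seat_r below 0.007 m and value of joint flap_r below 0.26 rad and contact force between flap_r and valve above 0.5 N and angle between valve's own z axis and vertical below 0.06 rad and linear speed of valve below 0.02 m/s and value of joint flap_l below 0.05 rad and not (distance of block from where it was at the start of the episode above 0.012 m)))); the robot touches nothing.
It fails at once if the valve is lifted more than 10 mm off the tray floor (z of valve in the frame of tray above 0.03 m).
It fails at once if the valve is tipped by more than 0.3 rad (angle between valve's own z axis and vertical above 0.3 rad).
It fails at once if the flap of the other lane is opened ((y of valve in the frame of tray above -0.03 m and value of joint flap_r above 0.12 rad) or (y of valve in the frame of tray below -0.03 m and value of joint flap_l above 0.12 rad)).
It fails at once if the square block is moved more than 12 mm (distance of block from where it was at the start of the episode above 0.012 m).
It fails at once if another bystander is moved more than 20 mm (distance of any of coupling, collar, cap, rinse_aid, brush, cup, gauge from where it was at the start of the episode above 0.02 m).
It also fails if it takes over 40 s, if anything falls off the work surface, if the arm or the gripper's body presses on something with over 40 N, if the wrist force passes 120 N, or if a joint passes its speed limit or range.

## Working session

There is one attempt and no reset: what is moved stays moved. The work goes in short steps, Python scripts to look and compute and a shell command to move; the robot and the scene stay as the last step left them, time stands still between calls to the robot, and variables do not carry over. Pictures are saved under pics/ and viewed, at most 10 in all, crops included, and the job is handed in when it is done.

```bash
mkdir -p pics; cat > h.py <<'E'
from rig import ctrl
import numpy as np, cv2
def K(c): return np.array([[c['fx'],0,c['cx']],[0,c['fy'],c['cy']],[0,0,1.]]),np.array([c['k1'],0,0,0,0.])
def proj(c,P):
    k,d=K(c); return cv2.projectPoints(np.float64(P).reshape(-1,3),cv2.Rodrigues(np.array(c['R']))[0],np.float64(c['t']),k,d)[0].reshape(-1,2)
def back(c,uv,z):
    k,d=K(c); n=cv2.undistortPoints(np.float64(uv).reshape(-1,1,2),k,d).reshape(-1,2)
    R=np.array(c['R']);o=-R.T@np.array(c['t']); r=np.c_[n,np.ones(len(n))]@R
    return o+r*((z-o[2])/r[:,2])[:,None]
def save(c,n): cv2.imwrite('pics/'+n,cv2.cvtColor(c['image'],cv2.COLOR_RGB2BGR))
E
python3 - <<'E'
from h import *
import pickle
for n in ('top','scene'):
    c=ctrl.capture(n); save(c,n+'0.png'); pickle.dump(c,open(n+'.pkl','wb'))
    print(n,c['fx'],c['k1'],(-np.array(c['R']).T@c['t']).round())
s=ctrl.sense(); print(s)
E
```

```text
top 435.28234868178333 0.025650420876869653 [376.   9. 962.]
scene 567.3816056803057 -0.10661846459411896 [1098.  695. 1022.]
{'time_s': 0.1, 'joints': array([-1.46436975e+00,  3.13382323e-01,  1.49832019e+00,  1.15448254e-06,
        1.33103084e+00, -2.23381230e-01]), 'dq': array([ 0.00106582, -0.00158004, -0.00170108,  0.00063488, -0.00109646,
        0.00035309]), 'tau': array([ 2.93713303e-03, -4.12897360e+01, -2.60141104e+01, -1.34150205e-04,
        3.04465670e-03, -6.08075339e-06]), 'eef_pos': array([ 170.0097223 , -496.56124879,  303.41366701]), 'ee_rot': array([-5.69341685e-04,  9.86433997e-01,  1.64157378e-01,  3.38931912e-05]), 'force': array([-0.10155768, -0.35820196,  0.61855177]), 'wrist_torque': array([-0.0027931 ,  0.06271443,  0.00353703]), 'grip_force': 0.0, 'grip_width': 0.9983801732381243}
```

View pics/top0.png

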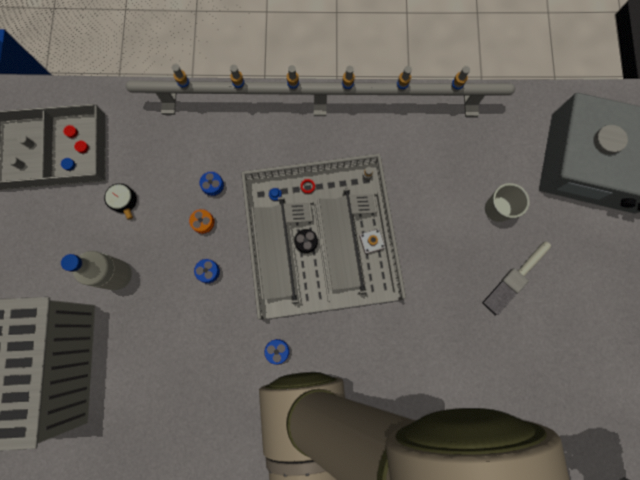

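View pics/scene0.png

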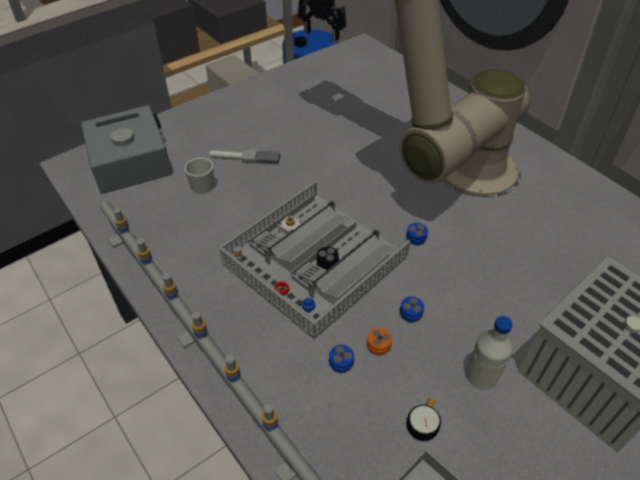

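The top picture shows the tray with corners at about (262,320), (402,298), (380,157) and (245,172). Valve candidates are black (306,241), blue (211,183), (206,271) and (276,351), and orange (201,221). I choose the black one, in lane l (left). The block is at (372,240) in lane r. Next is a close crop to check the choice.

```bash
python3 - <<'E'
from h import *
import pickle
c=pickle.load(open('top.pkl','rb'))
im=c['image'][148:328,232:412]
cv2.imwrite('pics/crop1.png',cv2.cvtColor(cv2.resize(im,(600,600),interpolation=cv2.INTER_CUBIC),cv2.COLOR_RGB2BGR))
E
```

```text
(no output)
```

View pics/crop1.png

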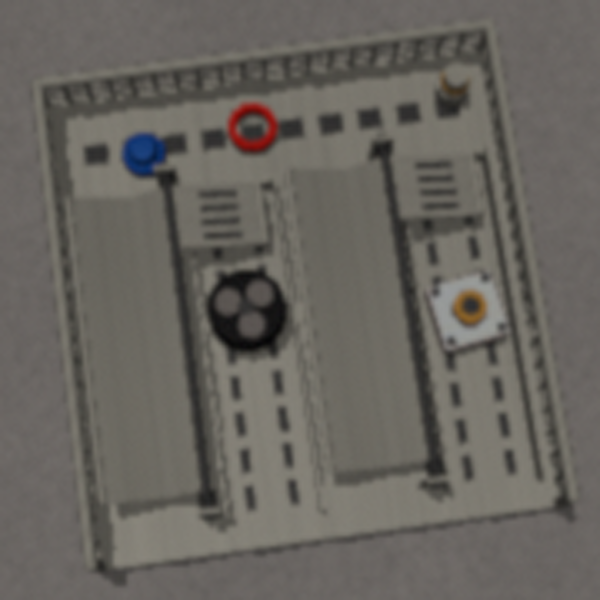

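The crop confirms it: the black valve with three grey marks is at crop (247,310), i.e. pixel (306,241), in lane l in front of its flap. Now I'll fit the tray pose.

```bash
python3 - <<'E'
from h import *
import pickle
from scipy.optimize import least_squares
c=pickle.load(open('top.pkl','rb'))
P=[(77,138,65,72,198),(-120,138,65,118,514),(-120,-4,65,335,483),(77,-4,65,293,170),(-157.5,150,45,97,568),(-157.5,-150,45,570,508),(157.5,-150,45,488,25),(157.5,150,45,38,85)]
P=np.array(P,float); uv=P[:,3:]*.3+[232,148]
def T(p,Q):
    a=p[2];R=np.array([[np.cos(a),-np.sin(a),0],[np.sin(a),np.cos(a),0],[0,0,1]]);return Q@R.T+[p[0],p[1],0]
def f(p):
    Q=P[:,:3].copy();Q[4:,2]+=p[3]; return (proj(c,T(p,Q))-uv).ravel()
r=least_squares(f,[450,0,.13,0],loss='soft_l1');p=r.x
print(p,r.fun.reshape(-1,2).round(1).tolist())
v=back(c,[[306.1,241]],54)[0]; print('valve',v)
a=p[2];d=v[:2]-p[:2];print('valve tray',np.cos(a)*d[0]+np.sin(a)*d[1],-np.sin(a)*d[0]+np.cos(a)*d[1])
b=back(c,[[232+470*.3,148+308*.3]],52)[0];d=b[:2]-p[:2];print('block',np.cos(a)*d[0]+np.sin(a)*d[1],-np.sin(a)*d[0]+np.cos(a)*d[1])
im=c['image'].copy()
def pts(Q):return T(p,np.array(Q,float))
np.save('tray.npy',p)
E
```

```text
[ 5.70689568e+02 -7.91425777e+00  1.45654630e-01  1.55622321e+01] [[-0.3, 0.7], [-3.5, -1.9], [0.2, -2.2], [-0.7, 0.3], [-0.7, 1.3], [2.6, -1.2], [1.5, 0.7], [0.5, 0.5]]
valve [558.38455377  26.68916945  54.        ]
valve tray -7.152370331317287 36.02296681193632
block -25.1131569910958 -105.48754760733128
```

```bash
python3 -m creep '[[[3,5.2,0,0,0,-0.5],[6,10.4,0,0,0,-1],[9,15.6,0,0,0,-1.5],[12.6,22,0,0,0,-2.1],[12.6,22,0,0,0,-2.1],[12.6,22,0,0,0,-2.1],[12.6,22,0,0,0,-2.1],[12.6,22,0,0,0,-2.1],[12.6,22,0,0,0,-2.1],[12.6,22,0,0,0,-2.1],[12.6,22,0,0,0,-2.1],[12.6,22,0,0,0,-2.1],[12.6,22,0,0,0,-2.1],[12.6,22,0,0,0,-2.1],[12.6,22,0,0,0,-2.1],[12.6,22,0,0,0,-2.1],[12.6,22,0,0,0,-2.1],[12.6,22,0,0,0,-2.1],[12.6,22,0,0,0,-2.1],[12.6,22,0,0,0,-2.1]]]' 62 40
```

```text
time_s: 1.77
eef_pos: [484.6, 52.1, 304.0]
ee_rot: [0.0, 0.997, 0.072, -0.0]
force: [-1.2, -0.6, 0.7]
grip_width: 0.728
grip_force: 0.0
```

```bash
python3 -m creep '[[[0,0,0,0,0,0]]]'
python3 - <<'E'
from h import *
import pickle
c=ctrl.capture('wrist'); save(c,'wrist1.png'); pickle.dump(c,open('wrist1.pkl','wb')); s=ctrl.sense();print(s['time_s'],s['eef_pos'],s['ee_rot'],s['grip_width'],s['joints'])
E
```

```text
time_s: 1.85
eef_pos: [484.7, 52.2, 304.1]
ee_rot: [0.0, 0.997, 0.072, 0.0]
force: [0.7, -0.8, 0.3]
grip_width: 0.726
grip_force: 0.0
1.9 [484.79411107  52.38110021 304.06476027] [5.38271040e-05 9.97374839e-01 7.24114581e-02 9.29170344e-05] 0.7272385281592142 [-1.33172074e-01  2.30192175e-01  1.60590048e+00 -6.98871694e-05
  1.30529610e+00  1.29269281e+00]
```

View pics/wrist1.png

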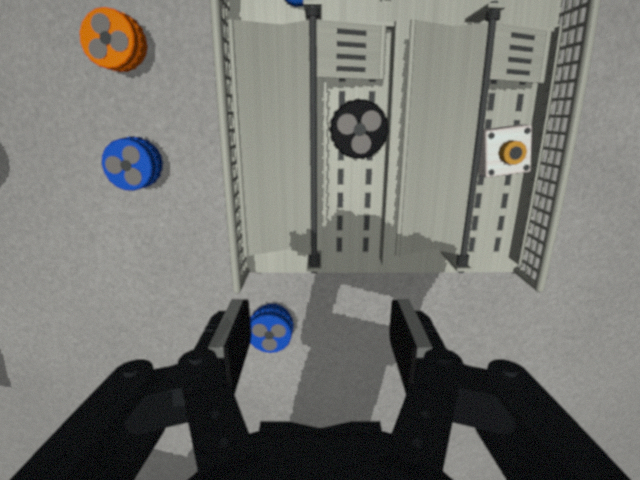

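The wrist picture shows the valve top at (360,128) in front of the flap, lane l's rod from (315,262) to (313,12), bar l's near outer corner at (250,272) and the block at (510,150). I'll refit the tray from this closer view.

```bash
python3 - <<'E'
from h import *
import pickle
from scipy.optimize import least_squares
c=pickle.load(open('wrist1.pkl','rb'))
P=np.array([(-120,138,65,250,272),(77,138,65,232,22),(-120,-4,65,397,270),(77,-4,65,411,22),(-157.5,150,60.5,237,288),(-157.5,-150,60.5,541,288)],float)
def T(p,Q):
    a=p[2];R=np.array([[np.cos(a),-np.sin(a),0],[np.sin(a),np.cos(a),0],[0,0,1]]);return Q@R.T+[p[0],p[1],0]
L=[(74,62,[(315,255),(313,25)]),(-68,62,[(463,255),(490,25)])]
def f(p):
    e=(proj(c,T(p,P[:,:3]))-P[:,3:]).ravel()
    for y,z,uvs in L:
        W=back(c,uvs,z)[:,:2]-p[:2]; e=np.r_[e,(-np.sin(p[2])*W[:,0]+np.cos(p[2])*W[:,1]-y)]
    return e
p=least_squares(f,[570,-8,.145],loss='soft_l1').x
print(p,f(p).round(1)); np.save('tray.npy',p)
def loc(v):
    d=v[:2]-p[:2];a=p[2];return np.cos(a)*d[0]+np.sin(a)*d[1],-np.sin(a)*d[0]+np.cos(a)*d[1]
print('valve',loc(back(c,[[360,128]],54)[0]),'block',loc(back(c,[[508,153]],40)[0]))
s=ctrl.sense();print('tcp',loc(s['eef_pos']),2*np.arctan2(s['ee_rot'][2],s['ee_rot'][1]))
for z in(225,231,237): print(z,[loc(x) for x in back(c,[[238,302],[400,302]],z)])
E
```

```text
[ 5.72229240e+02 -4.24269115e+00  1.51368498e-01] [ -3.2 -13.7  -2.2   0.9   0.8 -12.7   1.4  -0.3   1.4   3.7  -3.1   0.9
  -0.2  -0.7   0.8   1. ]
valve (np.float64(-3.652009856596039), np.float64(33.736957071132395)) block (np.float64(-25.97752732771277), np.float64(-107.40620270767164))
tcp (np.float64(-77.8969994948318), np.float64(69.16077621381305)) 0.14494977783746466
225 [(np.float64(-77.15956815216984), np.float64(107.8978391343305)), (np.float64(-77.6677479668123), np.float64(30.90490191111347))]
231 [(np.float64(-73.8102739124106), np.float64(106.3106331539546)), (np.float64(-74.29799742373184), np.float64(32.41697463495262))]
237 [(np.float64(-70.46097967265138), np.float64(104.7234271735787)), (np.float64(-70.92824688065133), np.float64(33.92904735879176))]
```

```bash
python3 -m creep '[[[0,0.12,-1.5,0,0,0],[0,0.12,-3,0,0,0],[0,0.12,-4.5,0,0,0],[0,0.12,-5.7,0,0,0],[0,0.12,-6.2,0,0,0.07],[0,0.12,-6.2,0,0,0.07],[0,0.12,-6.2,0,0,0.07]]]'
python3 -m creep '[[[0,0,-0.2,0,0,0],[0,0,-0.4,0,0,0],[0,0,-0.6,0,0,0],[0,0,-0.6,0,0,0],[0,0,-0.6,0,0,0]]]'
for i in 1 2 3 4; do python3 -m creep '[[[0,0,-0.1,0,0,0],[0,0,-0.2,0,0,0],[0,0,-0.2,0,0,0],[0,0,-0.2,0,0,0]]]' | grep -E 'eef|force'; done
python3 - <<'E'
from h import *
import pickle
c=ctrl.capture('wrist'); save(c,'wrist2.png'); pickle.dump(c,open('wrist2.pkl','wb'))
E
```

```text
time_s: 2.48
eef_pos: [485.1, 55.9, 149.2]
ee_rot: [-0.0, 0.997, 0.076, -0.0]
force: [1.1, -1.1, -0.2]
grip_width: 0.73
grip_force: 0.0
time_s: 2.9
eef_pos: [485.0, 56.3, 133.9]
ee_rot: [-0.0, 0.997, 0.076, -0.0]
force: [-0.5, -1.4, -0.2]
grip_width: 0.725
grip_force: 0.0
eef_pos: [485.0, 56.3, 128.8]
force: [0.6, 0.1, 0.0]
grip_force: 0.0
eef_pos: [484.9, 56.3, 123.7]
force: [0.3, 0.2, 0.5]
grip_force: 0.0
eef_pos: [485.1, 56.3, 118.9]
force: [0.5, 0.2, 1.0]
grip_force: 0.5
eef_pos: [485.4, 55.4, 114.2]
force: [-1.0, -8.0, 6.5]
grip_force: 4.3
```

View pics/wrist2.png

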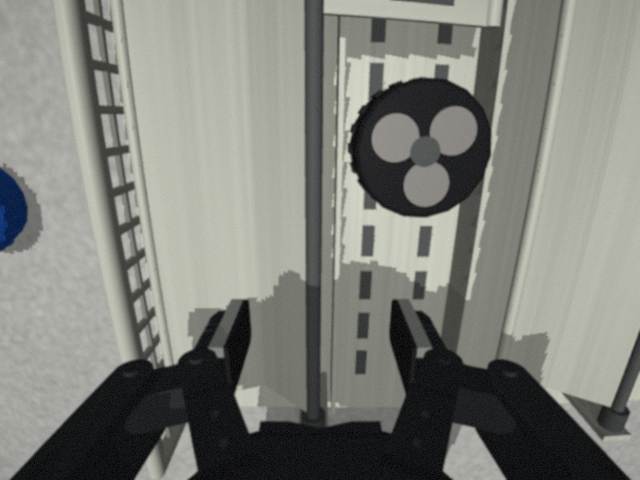

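The picture shows the left finger on the bar, the right finger in the lane between the rails, and the valve ahead at (425,150). Contact force reads 6–8 N. I'll press further in small steps.

```bash
for i in 1 2 3; do python3 -m creep '[[[0,0,-0.08,0,0,0],[0,0,-0.16,0,0,0],[0,0,-0.16,0,0,0],[0,0,-0.16,0,0,0]]]' | grep -E 'eef|force|width'; done
python3 - <<'E'
from h import *
import pickle
c=ctrl.capture('wrist'); save(c,'wrist3.png'); pickle.dump(c,open('wrist3.pkl','wb'))
E
```

```text
eef_pos: [485.7, 54.4, 110.8]
force: [-4.5, -16.5, 12.8]
grip_width: 0.726
grip_force: 8.1
eef_pos: [486.4, 54.1, 107.5]
force: [-2.5, -18.5, 16.2]
grip_width: 0.726
grip_force: 9.5
eef_pos: [487.1, 53.8, 104.3]
force: [-2.5, -20.2, 22.7]
grip_width: 0.726
grip_force: 11.9
```

View pics/wrist3.png

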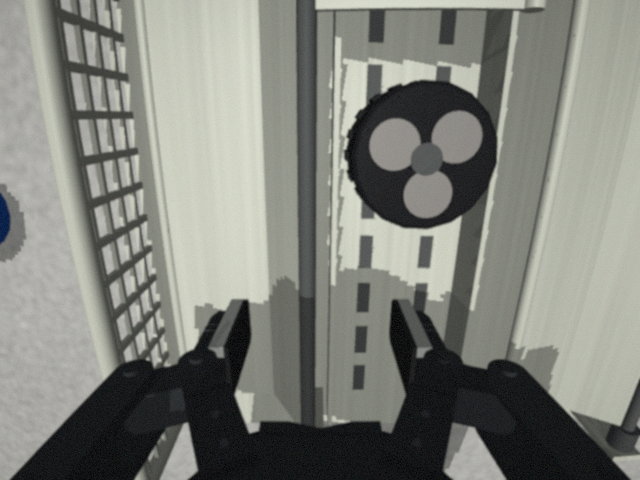

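The bar is down, the flap edge at the top (y≈8) has risen, and the pusher finger is clear of both rails. I'll estimate the flap angle from the bar's edges.

```bash
python3 - <<'E'
from h import *
import pickle
p=np.load('tray.npy');a=p[2]
R=np.array([[np.cos(a),-np.sin(a),0],[np.sin(a),np.cos(a),0],[0,0,1]])
for n in('wrist2','wrist3'):
  c=pickle.load(open(n+'.pkl','rb'))
  print(n)
  for th in(0,.15,.3,.45,.62):
    def pt(x,dy,dz):
        q=np.array([x,74+dy*np.cos(th)+dz*np.sin(th),62-dy*np.sin(th)+dz*np.cos(th)]); return proj(c,R@q+[p[0],p[1],0])[0].round().astype(int).tolist()
    print(th,'inner',pt(-60,26,-15),pt(20,26,-15),'outer',pt(-60,64,3),pt(20,64,3),'flapcorner',pt(35,-67,-22))
  print('rod',proj(c,R@[20,74,62]+[p[0],p[1],0])[0].round(),'valve',[proj(c,R@[x,34,54]+[p[0],p[1],0])[0].round().tolist() for x in(-8,-4,0)])
print(ctrl.sense()['eef_pos'],R.T@(ctrl.sense()['eef_pos']-[p[0],p[1],0]))
E
```

```text
wrist2
0 inner [254, 282] [242, 79] outer [148, 302] [111, 76] flapcorner [495, 41]
0.15 inner [261, 278] [251, 80] outer [159, 291] [127, 79] flapcorner [516, 35]
0.3 inner [269, 275] [261, 81] outer [172, 281] [145, 81] flapcorner [536, 29]
0.45 inner [278, 273] [271, 82] outer [186, 272] [163, 83] flapcorner [554, 21]
0.62 inner [288, 270] [283, 82] outer [204, 264] [185, 85] flapcorner [572, 10]
rod [314.  74.] valve [[425.0, 161.0], [426.0, 150.0], [427.0, 138.0]]
wrist3
0 inner [245, 297] [230, 82] outer [131, 320] [87, 79] flapcorner [501, 41]
0.15 inner [253, 293] [240, 83] outer [144, 307] [106, 82] flapcorner [524, 35]
0.3 inner [262, 289] [251, 84] outer [158, 295] [127, 84] flapcorner [546, 28]
0.45 inner [271, 286] [262, 85] outer [174, 285] [147, 86] flapcorner [568, 19]
0.62 inner [282, 283] [275, 85] outer [193, 276] [171, 88] flapcorner [589, 7]
rod [307.  77.] valve [[426.0, 169.0], [427.0, 157.0], [428.0, 145.0]]
[487.075809    53.78639439 104.2667104 ] [-75.42948542  70.20594198 104.2667104 ]
```

Both bar edges fit a flap angle of about 0.45 rad, which is open. The valve is about 34 mm ahead of the pusher and the push to home is about 57 mm. I'll advance along tray +x at constant height.

```bash
python3 -m creep '[[[0.3,0.05,0,0,0,0],[0.6,0.09,0,0,0,0],[0.9,0.14,0,0,0,0],[1.2,0.18,0,0,0,0],[1.4,0.21,0,0,0,0],[1.6,0.24,0,0,0,0],[1.8,0.27,0,0,0,0],[2,0.3,0,0,0,0],[2.2,0.33,0,0,0,0],[2.4,0.36,0,0,0,0],[2.4,0.36,0,0,0,0],[2.4,0.36,0,0,0,0]]]'
python3 - <<'E'
from h import *
import pickle
c=ctrl.capture('wrist'); save(c,'wrist4.png'); pickle.dump(c,open('wrist4.pkl','wb'))
E
```

```text
time_s: 6.33
eef_pos: [544.8, 65.6, 101.9]
ee_rot: [-0.0, 0.997, 0.076, -0.0]
force: [-1.7, 1.5, 5.2]
grip_width: 0.728
grip_force: 3.0
```

View pics/wrist4.png

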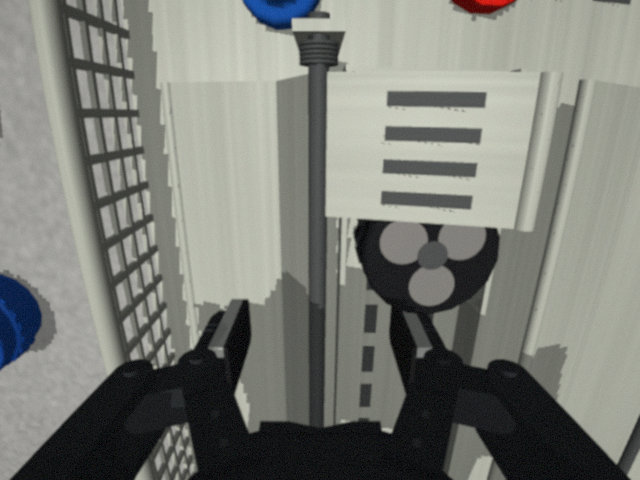

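The flap is up and the valve's far part is already under it (valve centre at (431,255)). I'll measure the remaining distance.

```bash
cat > m.py <<'E'
from h import *
import pickle,sys
p=np.load('tray.npy');a=p[2]
R=np.array([[np.cos(a),-np.sin(a),0],[np.sin(a),np.cos(a),0],[0,0,1]])
c=pickle.load(open(sys.argv[1],'rb'))
uv=[[float(sys.argv[2]),float(sys.argv[3])]]
loc=lambda v:(R.T@(v-[p[0],p[1],0])).round(1)
print('valve',loc(back(c,uv,54)[0]),'tcp',loc(ctrl.sense()['eef_pos']))
E
python3 m.py wrist4.pkl 431 255; python3 m.py wrist3.pkl 427 158
```

```text
valve [20.4 33.4 54. ] tcp [-16.6  73.1 101.9]
valve [-4.2 34.  54. ] tcp [-16.6  73.1 101.9]
```

```bash
python3 -m creep '[[[0.2,0.03,0,0,0,0],[0.4,0.06,0,0,0,0],[0.6,0.09,0,0,0,0],[0.8,0.12,0,0,0,0],[1,0.15,0,0,0,0],[1.15,0.17,0,0,0,0],[1.15,0.17,0,0,0,0]]]'
for i in 1 2; do python3 -m creep '[[[0.04,0.006,0,0,0,0],[0.08,0.012,0,0,0,0],[0.08,0.012,0,0,0,0],[0.08,0.012,0,0,0,0]]]' | grep -E 'eef|force'; done
python3 - <<'E'
from h import *
import pickle
c=ctrl.capture('wrist'); save(c,'wrist5.png'); pickle.dump(c,open('wrist5.pkl','wb'))
E
```

```text
time_s: 6.97
eef_pos: [572.8, 70.1, 101.8]
ee_rot: [-0.001, 0.997, 0.076, -0.002]
force: [-9.6, 2.5, 9.9]
grip_width: 0.723
grip_force: 5.9
eef_pos: [574.1, 70.5, 101.8]
force: [-12.0, 1.7, 11.5]
grip_force: 6.9
eef_pos: [575.9, 70.8, 101.8]
force: [-13.3, 2.4, 12.6]
grip_force: 7.6
```

View pics/wrist5.png

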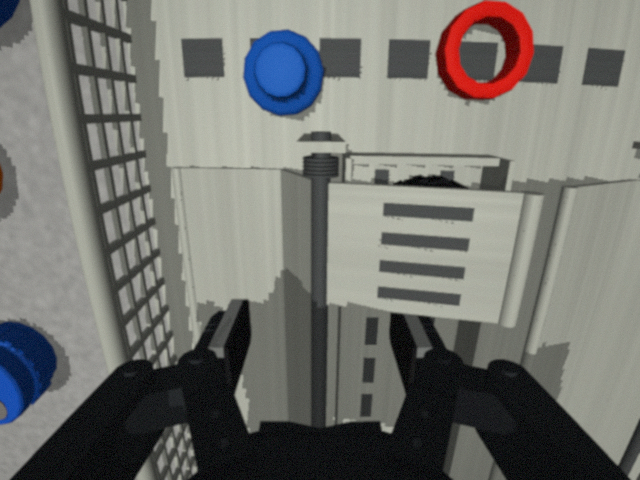

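The valve is now under the raised flap, with its far rim visible at (430,178) close to the end stop. I'll check against projected positions.

```bash
python3 - <<'E'
from h import *
import pickle
p=np.load('tray.npy');a=p[2]
R=np.array([[np.cos(a),-np.sin(a),0],[np.sin(a),np.cos(a),0],[0,0,1]])
c=pickle.load(open('wrist5.pkl','rb')); q=lambda *P:proj(c,R@P+[p[0],p[1],0])[0].round().tolist()
print('far rim',[(x,q(x+26,34,54)) for x in(45,49,53,57)],'stop',q(79,34,34),q(79,34,20), q(82,34,34))
print('tcp',R.T@(ctrl.sense()['eef_pos']-[p[0],p[1],0]), 'flap near corner', [q(35,74-67*np.cos(t)+22*np.sin(t),62-22*np.cos(t)+67*np.sin(t)) for t in(.3,.45,.6)],'rod end',q(77,74,62))
E
```

```text
far rim [(45, [437.0, 203.0]), (49, [438.0, 191.0]), (53, [440.0, 179.0]), (57, [441.0, 167.0])] stop [423.0, 170.0] [414.0, 165.0] [424.0, 162.0]
tcp [ 14.96300234  73.70335383 101.79246229] flap near corner [[480.0, 306.0], [473.0, 322.0], [461.0, 341.0]] rod end [319.0, 190.0]
```

```bash
for i in 1 2; do python3 -m creep '[[[0.04,0.006,0,0,0,0],[0.08,0.012,0,0,0,0],[0.08,0.012,0,0,0,0],[0.08,0.012,0,0,0,0]]]' | grep -E 'eef|force'; done
python3 - <<'E'
from h import *
import pickle
c=ctrl.capture('wrist'); save(c,'wrist6.png'); pickle.dump(c,open('wrist6.pkl','wb'))
cs=ctrl.capture('scene')
A=cv2.resize(c['image'][130:340,290:560],(540,420),interpolation=2);B=cv2.resize(cs['image'][215:335,240:400],(560,420),interpolation=2)[:, :260]
cv2.imwrite('pics/crop6.png',cv2.cvtColor(np.hstack([A,B]),4))
E
```

```text
eef_pos: [577.8, 71.3, 101.8]
force: [-13.5, 3.1, 12.8]
grip_force: 8.2
eef_pos: [579.5, 71.7, 101.8]
force: [-15.6, 3.9, 14.5]
grip_force: 8.8
```

View pics/crop6.png

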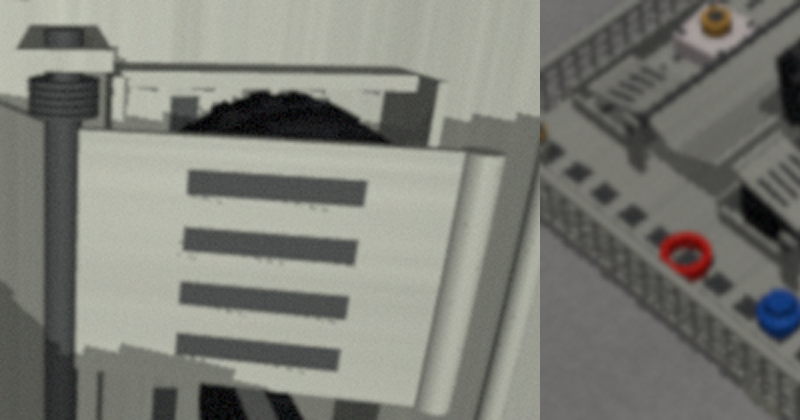

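```bash
python3 - <<'E'
from h import *
import pickle
for n in('wrist5','wrist6'):
  c=pickle.load(open(n+'.pkl','rb')); g=c['image'].mean(2)
  for u in(360,425,435,470): print(n,u,[int(x) for x in g[148:198,u-2:u+3].mean(1)])
  print((-np.array(c['R']).T@c['t']).round(1), np.array(c['R'])[2].round(2))
s=ctrl.sense();print(s['eef_pos'],s['ee_rot'],s['force'],s['time_s'],s['wrist_torque'])
E
```

```text
wrist5 360 [176, 179, 176, 167, 136, 95, 79, 111, 156, 175, 175, 176, 175, 176, 174, 162, 143, 139, 161, 175, 175, 177, 177, 177, 177, 177, 177, 177, 176, 177, 174, 162, 141, 120, 109, 106, 131, 163, 174, 174, 172, 173, 174, 177, 178, 178, 178, 178, 177, 174]
wrist5 425 [172, 174, 172, 173, 162, 131, 96, 84, 111, 145, 166, 171, 171, 172, 172, 171, 164, 154, 148, 157, 168, 173, 173, 173, 173, 171, 166, 149, 104, 51, 20, 21, 26, 28, 24, 18, 13, 27, 63, 113, 160, 175, 176, 174, 174, 178, 178, 180, 181, 182]
wrist5 435 [169, 169, 170, 169, 161, 133, 98, 85, 107, 144, 166, 171, 171, 173, 172, 170, 165, 165, 167, 168, 169, 168, 170, 169, 169, 162, 135, 87, 39, 15, 5, 12, 16, 19, 26, 21, 17, 17, 44, 88, 136, 166, 175, 175, 174, 175, 176, 179, 181, 181]
wrist5 470 [168, 167, 167, 167, 165, 148, 117, 86, 87, 123, 158, 169, 172, 170, 168, 169, 165, 151, 137, 149, 160, 165, 165, 165, 166, 165, 166, 165, 165, 164, 165, 163, 164, 161, 155, 150, 145, 134, 117, 103, 95, 106, 144, 166, 171, 173, 173, 173, 175, 177]
[659.4  83.6 171.3] [-0.33 -0.05 -0.94]
wrist6 360 [179, 180, 180, 180, 180, 180, 181
[... 468 characters left out ...]
 173, 172, 173, 172, 172, 171, 174, 173, 171, 173, 173, 172, 162, 130, 95, 80, 91, 125, 156, 173, 174, 175, 174, 174, 168, 146, 103, 56, 28, 15, 9, 9, 14, 17, 25, 14, 14, 11, 9, 11, 13, 17, 25, 22, 26, 29, 29, 24, 18]
wrist6 470 [170, 170, 171, 170, 170, 171, 170, 170, 170, 171, 170, 171, 171, 167, 147, 112, 84, 83, 103, 140, 168, 174, 174, 173, 174, 173, 164, 161, 163, 167, 168, 170, 167, 168, 168, 169, 168, 168, 166, 156, 138, 116, 98, 71, 45, 21, 23, 24, 22, 20]
[663.1  84.4 171.1] [-0.33 -0.05 -0.94]
[579.52296025  71.70969698 101.74547929] [-9.84158244e-04  9.97068078e-01  7.64296399e-02 -3.57620106e-03] [-15.10757654   4.41455494  14.04737024] 8.45 [ 0.59112367  2.37395714 -0.15034088]
```

Forces have risen well above plain sliding friction, so the valve may already be at the stop. I'll retreat 6 mm with the bar still held. If the rim stays put relative to the stop, the valve really is home and not leaning.

```bash
python3 -m creep '[[[-0.08,-0.012,0,0,0,0],[-0.16,-0.024,0,0,0,0],[-0.24,-0.036,0,0,0,0],[-0.24,-0.036,0,0,0,0],[-0.24,-0.036,0,0,0,0]]]'
python3 - <<'E'
from h import *
import pickle
c=ctrl.capture('wrist'); save(c,'wrist7.png'); pickle.dump(c,open('wrist7.pkl','wb'))
g=c['image'].mean(2)
for u in(360,425,435): print(u,[int(x) for x in g[140:198,u-2:u+3].mean(1)])
print((-np.array(c['R']).T@c['t']).round(1))
p=np.load('tray.npy');a=p[2]
R=np.array([[np.cos(a),-np.sin(a),0],[np.sin(a),np.cos(a),0],[0,0,1]])
for n in('wrist5','wrist6','wrist7'):
  c=pickle.load(open(n+'.pkl','rb'));q=lambda *P:proj(c,R@P+[p[0],p[1],0])[0].round(1).tolist()
  print(n,'stop near top',q(79,34,34),'rear base',q(82,34,20),'rim home',q(79,34,54), 'rim low rib',q(79,34,50))
E
```

```text
time_s: 8.87
eef_pos: [576.3, 70.0, 102.4]
ee_rot: [-0.0, 0.997, 0.076, 0.001]
force: [1.0, 2.6, 5.1]
grip_width: 0.726
grip_force: 2.8
360 [180, 178, 180, 179, 179, 178, 179, 179, 178, 180, 179, 179, 179, 164, 124, 87, 82, 118, 159, 176, 178, 175, 178, 177, 172, 154, 133, 134, 157, 175, 179, 179, 179, 180, 178, 180, 179, 177, 177, 179, 177, 168, 148, 121, 108, 131, 164, 177, 176, 175, 177, 178, 181, 181, 180, 180, 179, 178]
425 [174, 173, 174, 174, 173, 176, 174, 173, 173, 174, 174, 174, 174, 169, 154, 118, 89, 92, 125, 156, 170, 172, 173, 173, 172, 171, 166, 156, 132, 88, 41, 23, 19, 21, 23, 23, 21, 14, 10, 15, 15, 23, 24, 22, 24, 23, 40, 74, 125, 162, 175, 176, 175, 177, 177, 180, 181, 184]
435 [171, 170, 170, 170, 171, 171, 169, 172, 170, 171, 170, 171, 171, 171, 161, 133, 96, 89, 119, 153, 168, 172, 173, 172, 173, 169, 150, 116, 74, 35, 12, 13, 15, 18, 20, 19, 11, 11, 9, 18, 15, 24, 22, 27, 27, 26, 30, 52, 102, 150, 171, 177, 175, 176, 177, 178, 181, 182]
[659.2  82.7 172.6]
wrist5 stop near top [423.3, 170.3] rear base [414.9, 158.1] rim home [439.7, 179.4] rim low rib [436.0, 177.4]
wrist6 stop near top [423.4, 179.7] rear base [415.0, 166.8] rim home [439.6, 190.3] rim low rib [435.9, 188.0]
wrist7 stop near top [419.4, 171.8] rear base [411.3, 159.9] rim home [435.2, 180.6] rim low rib [431.7, 178.6]
```

```bash
python3 -m creep '[[[0.08,0.012,0,0,0,0],[0.16,0.024,0,0,0,0],[0.24,0.036,0,0,0,0],[0.24,0.036,0,0,0,0],[0.24,0.036,0,0,0,0]]]' | grep -E 'eef|force'
python3 -m creep '[[[0.04,0.006,0,0,0,0],[0.08,0.012,0,0,0,0],[0.08,0.012,0,0,0,0],[0.08,0.012,0,0,0,0]]]' | grep -E 'eef|force'
python3 - <<'E'
from h import *
import pickle
c=ctrl.capture('wrist'); pickle.dump(c,open('wrist8.pkl','wb'))
g=c['image'].mean(2)
for u in(360,425,435): print(u,[int(x) for x in g[155:195,u-2:u+3].mean(1)])
im=np.hstack([pickle.load(open(n+'.pkl','rb'))['image'][140:340,300:530] for n in('wrist5','wrist7','wrist8')])
cv2.imwrite('pics/cmp.png',cv2.cvtColor(cv2.resize(im,None,fx=1.15,fy=1.15,interpolation=2),4))
E
```

```text
eef_pos: [580.4, 70.6, 101.8]
force: [-9.9, -0.9, 11.7]
grip_force: 7.8
eef_pos: [580.9, 70.7, 101.7]
force: [-20.7, -2.5, 18.2]
grip_force: 12.3
360 [182, 180, 182, 181, 180, 182, 181, 173, 147, 106, 80, 82, 103, 139, 169, 179, 177, 180, 178, 176, 169, 159, 161, 175, 181, 181, 181, 181, 182, 181, 180, 181, 182, 180, 179, 171, 150, 128, 120, 118]
425 [177, 178, 176, 178, 176, 177, 176, 176, 165, 136, 99, 81, 81, 112, 153, 173, 177, 177, 178, 177, 171, 147, 94, 41, 25, 26, 27, 23, 26, 26, 17, 15, 13, 14, 17, 19, 20, 20, 28, 31]
435 [174, 174, 173, 172, 173, 173, 175, 172, 164, 136, 103, 81, 81, 101, 140, 166, 175, 176, 175, 174, 168, 143, 91, 40, 13, 12, 18, 21, 19, 14, 14, 9, 13, 14, 19, 24, 23, 23, 28, 30]
```

View pics/cmp.png

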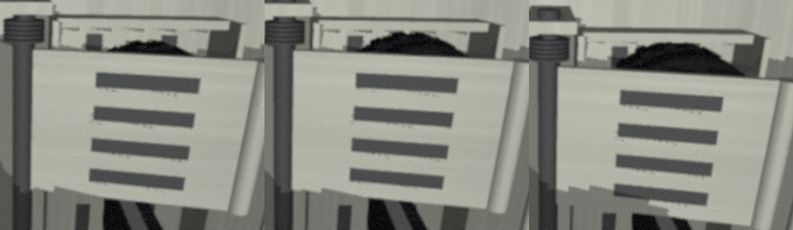

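The panels show the valve's rim advancing onto the stop. The last 2 mm of command moved the tool only 0.5 mm while Fx jumped to −21 N, so the valve is hard against the end stop with the bar held. Now I'll back the pusher off and let the bar up slowly.

```bash
python3 -m creep '[[[0,0,0,0,0,0],[-0.2,-0.03,0,0,0,0],[-0.4,-0.06,0,0,0,0],[-0.7,-0.1,0,0,0,0],[-0.7,-0.1,0,0,0,0],[-0.7,-0.1,0.15,0,0,0],[-0.7,-0.1,0.3,0,0,0],[-0.7,-0.1,0.45,0,0,0],[-0.7,-0.1,0.6,0,0,0],[-0.7,-0.1,0.75,0,0,0],[-0.7,-0.1,0.9,0,0,0],[-0.7,-0.1,1.2,0,0,0],[-0.7,-0.1,1.6,0,0,0],[-0.7,-0.1,2.2,0,0,0],[-0.7,-0.1,3,0,0,0],[-0.7,-0.1,4,0,0,0],[-0.7,-0.1,5,0,0,0],[-0.7,-0.1,6,0,0,0],[-0.7,-0.1,6,0,0,0]]]'
python3 - <<'E'
from h import *
import pickle
c=ctrl.capture('wrist'); pickle.dump(c,open('wrist9.pkl','wb'))
p=np.load('tray.npy');a=p[2]
R=np.array([[np.cos(a),-np.sin(a),0],[np.sin(a),np.cos(a),0],[0,0,1]])
q=lambda *P:proj(c,R@P+[p[0],p[1],0])[0].round(1).tolist()
for th in (0,.23,.3,.45,.62):
    print(th,'flap corners',[q(x,74-67*np.cos(th)+22*np.sin(th),62-22*np.cos(th)-(-67)*np.sin(th)) for x in(35,77)],'outer',q(-60,74+64*np.cos(th)+3*np.sin(th),62-64*np.sin(th)+3*np.cos(th)))
print('valve near rim home',q(27,34,54),'stop',q(79,34,34))
u,v=np.array(q(45,34,54)).astype(int); print(u,v)
cv2.imwrite('pics/fin.png',cv2.cvtColor(cv2.resize(c['image'][max(0,v-120):v+120,max(0,u-180):u+140],None,fx=2,fy=2,interpolation=2),4)); print(max(0,v-120),max(0,u-180))
E
```

```text
time_s: 11.3
eef_pos: [567.5, 68.5, 257.7]
ee_rot: [0.001, 0.997, 0.076, 0.004]
force: [0.3, -0.4, 1.0]
grip_width: 0.728
grip_force: 0.0
0 flap corners [[399.1, 189.8], [402.7, 137.1]] outer [241.4, 307.4]
0.23 flap corners [[394.8, 193.6], [398.4, 138.0]] outer [246.0, 299.0]
0.3 flap corners [[392.6, 194.9], [396.1, 138.3]] outer [248.0, 296.7]
0.45 flap corners [[386.3, 197.7], [389.7, 139.0]] outer [253.2, 292.0]
0.62 flap corners [[376.6, 201.2], [379.6, 139.8]] outer [260.4, 287.3]
valve near rim home [368.2, 203.0] stop [367.6, 133.9]
369 180
60 189
```

My ten pictures are used up, so I'll check the end state numerically: the black pixels of the valve sticking out from the flap's near edge, and the edge positions.

```bash
python3 - <<'E'
from h import *
import pickle
c=pickle.load(open('wrist9.pkl','rb')); g=c['image'].mean(2)
for u in(345,368,385): print(u,[int(x) for x in g[120:230,u-1:u+2].mean(1)][::2])
m=(g[150:235,320:410]<45).astype(np.uint8)
n,l,s,ce=cv2.connectedComponentsWithStats(m); print([(s[i]+[320,150,0,0,0]).tolist() for i in range(1,n) if s[i][4]>15])
p=np.load('tray.npy');a=p[2]
R=np.array([[np.cos(a),-np.sin(a),0],[np.sin(a),np.cos(a),0],[0,0,1]])
for z in(54,22):
  for v in(200,205,210,215): print(z,v,(R.T@(back(c,[[368,v]],z)[0]-[p[0],p[1],0])).round(1))
E
```

```text
345 [173, 173, 175, 169, 168, 166, 140, 165, 160, 169, 169, 147, 123, 121, 152, 170, 171, 161, 116, 106, 124, 165, 168, 165, 124, 100, 110, 160, 168, 167, 145, 92, 95, 152, 172, 169, 140, 100, 93, 92, 94, 93, 94, 87, 94, 142, 169, 169, 169, 141, 84, 76, 62, 51, 50]
368 [173, 173, 174, 167, 159, 164, 77, 65, 148, 167, 165, 131, 78, 76, 135, 165, 167, 158, 90, 70, 111, 166, 164, 162, 114, 72, 89, 154, 166, 162, 131, 74, 86, 155, 169, 168, 129, 50, 27, 90, 165, 171, 171, 171, 172, 171, 172, 172, 170, 171, 172, 171, 146, 114, 112]
385 [169, 169, 168, 167, 163, 168, 136, 106, 144, 165, 163, 162, 167, 167, 164, 164, 164, 163, 167, 163, 164, 164, 164, 160, 160, 159, 162, 163, 165, 162, 164, 162, 165, 166, 168, 165, 105, 45, 123, 165, 169, 167, 167, 168, 168, 168, 169, 169, 168, 168, 167, 168, 168, 166, 159]
[[403, 162, 2, 14, 18], [359, 194, 27, 4, 71]]
54 200 [29.4 34.3 54. ]
54 205 [25.4 34.1 54. ]
54 210 [21.4 33.9 54. ]
54 215 [17.2 33.7 54. ]
22 200 [22.4 29.8 22. ]
22 205 [17.9 29.6 22. ]
22 210 [13.4 29.4 22. ]
22 215 [ 8.8 29.2 22. ]
```

The flap's near edge is at row 193 and the valve's black rim at 194–198, so the flap lies on the valve. The rim measures about 4 mm further in than nominal, so I'll take a second view from behind to rule out a lean.

```bash
python3 -m creep '[[[-1,-0.15,0,0,0,0],[-2.5,-0.37,0,0,0,0],[-4,-0.6,0,0,0,0],[-5,-0.75,0,0,0,0],[-5,-0.75,0,0,0,0],[-5,-0.75,0,0,0,0],[-5,-0.75,0,0,0,0]]]' | grep eef
python3 - <<'E'
from h import *
import pickle
c=ctrl.capture('wrist'); pickle.dump(c,open('wrist10.pkl','wb'))
g=c['image'].mean(2)
p=np.load('tray.npy');a=p[2]
R=np.array([[np.cos(a),-np.sin(a),0],[np.sin(a),np.cos(a),0],[0,0,1]])
q=lambda x,y,z:proj(c,R@[x,y,z]+[p[0],p[1],0])[0].round(1).tolist()
print('cam',(R.T@(-np.array(c['R']).T@c['t']-[p[0],p[1],0])).round())
print('near rim top',q(27,34,54),'near foot',q(27,34,20),'flap near mid',q(35,34,55),'L/R',q(53,60,54),q(53,8,54))
for th in(0,.23,.45): print(th,'bar_l outer',[q(x,74+64*np.cos(th)+3*np.sin(th),62-64*np.sin(th)+3*np.cos(th)) for x in(-40,0)])
u0,v0=map(int,q(27,34,37))
for v in range(v0-18,v0+19): print(v,' '.join('%3d'%x for x in g[v,u0-36:u0+37:4]))
print('cols',u0-36)
v=int(q(-40,138,55)[1]);print('bar row',v,[int(x) for x in g[v,int(q(-40,138,55)[0])-25:int(q(-40,138,55)[0])+25]],int(q(-40,138,55)[0])-25)
E
```

```text
eef_pos: [441.8, 49.7, 251.9]
cam [-37.  73. 322.]
near rim top [378.2, 18.2] near foot [371.3, 29.8] flap near mid [379.0, 4.6] L/R [340.1, -25.7] [419.3, -24.3]
0 bar_l outer [[226.2, 121.8], [221.9, 59.2]]
0.23 bar_l outer [[232.6, 121.4], [228.8, 62.4]]
0.45 bar_l outer [[241.9, 121.2], [238.7, 64.9]]
6 109 111 106  51  16   0  22  25  34  29  46  70  55  31  27  29  18  28  83
7 108 111 108  53   0   3  19  25  29  34  32  43  31  26  25  30  13  32  84
8 108 112 111  65  14   8  15  15  28  25  31  32  29  22  26  15  10  39  90
9 105 106 109  61   1  15   0  14  25  33  30  27  30  26  25  18   9  62  90
10 111 110 112  64  20  10  10  18  17  22  33  29  30  18  28   3   4  78  86
11 108 116 107  63  11   2   2   9   0  11  22  30  23  24  21   0  14  93  88
12 111 109 109  65  12   4  16  14   4  12  17  20   8  17   6   4  20 101  86
13 106 111 106  68  29   1   7  13   4  13   6  11   3  10   9  17  44 102  84
14 105 110 109  74  55  24  12   3  18   2  14   9  13   0   8  30  74 105  90
15 111 108 110  86  83  50  28   3  12  18   1   7   1   8  15  50  94 106  99
16 109 
[... 1697 characters left out ...]
6 168  96  72 157 161 163 162  71
38 171 172 173  77  72 155 167 168 172 165 171 167  93  75 156 161 162 159  70
39 169 173 172  81  74 160 173 165 174 169 168 166  98  73 151 160 164 162  71
40 174 172 174  81  76 167 170 168 178 164 167 167  92  73 148 162 159 162  70
41 171 176 174  82  74 164 171 169 173 168 171 165  89  71 152 160 163 162  70
42 173 175 175  83  74 165 169 166 176 166 168 169  89  70 159 164 160 163  65
cols 338
bar row 121 [142, 147, 157, 165, 167, 162, 148, 142, 128, 113, 97, 86, 92, 96, 102, 112, 107, 113, 143, 155, 144, 132, 126, 117, 112, 117, 132, 155, 160, 155, 137, 138, 155, 164, 163, 167, 166, 163, 164, 161, 161, 162, 164, 163, 161, 164, 162, 162, 164, 161] 204
```

Seen from behind, the valve's lower near edge has the same shift as its top rim. So it is upright, against the stop, with the flap resting on it at about 0.23 rad by the bar edge. The arm is clear, so I'm handing in.

```bash
python3 -c "
from rig import ctrl
print(ctrl.finish_job())"
```

```text
the job is handed in; nothing more can be done
None
```

I pushed the valve in lane l against the end stop while holding the bar down, then let the bar up so the flap closed onto it. The arm is clear and the job is handed in, but no verdict came back; the valve measured about 4 mm past the home point, within the 7 mm allowed.

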